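# Release the jar from the ratchet vise

### The arm

A 6-joint arm with a two-finger parallel gripper is mounted at the origin on a cart in front of the work surface, level with it; the furniture and walls round the work are solid. World frame = base frame: x ahead of the robot, y to its left, z up, the work surface at z = 0. Lengths are in m, angles in rad, forces in N, time in s.
With the tool pointing down it reaches from about 0.275 to 0.825 m from the base axis. Payload 5.2 kg.
Tool frame: the origin (TCP) lies midway between the tips of the shut fingers; the grasp point (between the pads) lies 19 mm behind it; z points along the fingers, y is the line along which they close (so a half turn about z gives the same grasp; the last joint's range is limited). The gripper opens to 93 mm and grips with 3 to 60 N. Pads are 15 mm wide; open, the fingers measure 128 mm over their backs; the gripper's body (75 mm by 188 mm) begins 65 mm behind the grasp point.
Start: joints at [-1.306, 0.259, 1.535, -0, 1.348, -0.203], TCP at [0.248, -0.491, 0.219] pointing down, gripper open.
Joint ranges: [-3.14, 3.14], [-0.91, 2.08], [0.19, 2.58], [-1.22, 4.36], [0.22, 2.71], [-3.12, 3.12]. Speed limits (rad/s): [2.57, 2.57, 3.14, 3.14, 3.14, 3.14].

### API

Orientations are given as a rotation vector (axis times angle).
In Python, from plant import manip gives the robot as it stands.
- The arm moves only by the tool carry_out, never from a script. Its argument "motion" is a list of rows, each a list of 7 numbers: the closure, from -1 (fully open) to 1 (shut), then the shift along the tool's x, y, z normalised to -1 to 1, where 1 is 250 mm, then the turn, a rotation vector about the tool's x, y, z normalised to -1 to 1, where 1 is pi/2 rad. In form: [[hand, dx, dy, dz, wx, wy, wz], ...]. A call has 1 to 10 rows; each row is the pose to reach, as a shift and turn from the pose commanded when the call began, along the tool's axes at that moment; what a row does not reach only later rows make up. A row lasts 1/12 s, in which the tool goes at most 41.7 mm and 7.16 degrees, less where a joint would pass 70% of its speed; a pose out of reach is approached as far as the arm can. A call with a number of a shift or a turn outside -1 to 1 is refused whole. A call with a gripper value outside its range is refused whole. The fingers move at their own pace and stop on an object; the grip force is fixed at half the most. Time passes only in rows, so rows that repeat a pose let the fingers close. It gives the time, the measured TCP pose, the force, the opening and the grip force at its end, in the units of the state.
- manip.read_state(): the state, without advancing time (a new reading comes with each control period).
- manip.camera(name): name is "scene" or "top"; returns a dict with "color" (480x640x3 uint8, red, green, blue), "intrinsics" (3x3 intrinsics, pixels), "T" (4x4, takes a point from camera to world coordinates). Camera axes: x right, y down, z forward; pixel columns grow to the right and rows downward; lengths in m; the calibration is good to about 2 mm. A picture is of the moment at which its call begins. There is no depth.
- manip.job_done(): hands the job in; it is judged then, once.
The state is a dict: "clock": time; "joint_positions": joint angles; "qvel": joint speeds; "effort": joint torques, N m; "ee_pos": TCP position; "tool_rot": TCP orientation; "wrist_force": force on the tool from outside, world axes, zero at the start; "wrist_torque": the same for the moment, N m; "grip_width": finger opening in m; "finger_force": force on a finger pad.
Only numpy, scipy, OpenCV 4.12 (cv2) and the standard library are available. Lean on these libraries where they do the work, as an engineer would, in place of code of your own. Each camera call takes 0.05 s, during which the arm holds its last target. There are 200 camera calls.

### The job

The small jar is clamped in the blue jar vise. Flick the sprung brass pawl off the ratchet wheel by its red post so that it stays off, ease the crank slowly back (clockwise seen from above) to its stop so that both jaws stand fully open, and then bring the jar out onto the wooden board in front of the vise, standing upright and wholly on the board. Do not tip the jar over, and leave the lemon, the lime and the brass jigger alone.

Things in the scene. Friction and masses are not known exactly. Their poses are not given: they have to be found in the camera images.
- vise: blue jar vise fixed to the worktop; deck top 24 mm up. Origin on the worktop under the middle between the jaws; its -x side is the board's side, +y runs along the deck to the ratchet drum. In its frame the deck spans x -65..65, y -90..207 mm; grey housing and pawl bracket, 48 to 58 mm high, lie at y over 84 mm. The deck in front of and behind the jar is bare.
- drum_axis (a point): point on the upright axis of the ratchet drum, at vise frame (0, 120, 50) mm, the underside of the toothed steel wheel (62 mm over the teeth, 50 to 60 mm above the worktop). Axes parallel to the vise's.
- crank_knob (a point): centre of the top of the upright black crank knob: 16 mm in diameter, free from 77 to 113 mm above the worktop, on a flat arm 14 mm wide at 70 to 76 mm, 55 mm from the drum axis. It starts at vise frame (-38, 80) mm, and at the stop is at about (-37, 158) mm, circling the drum axis clockwise seen from above, on its -x side.
- pawl_post (a point): centre of the top of the upright red thumb post on the brass pawl's tail: 12 mm in diameter, free from 60 to 93 mm above the worktop. It starts at vise frame (64, 160) mm; pushed along the vise's -y axis by 10 to 17 mm it swings the pawl off the wheel. The pawl turns about an upright pin at vise frame (34, 158) mm, 30 mm from the post.
- pawl (a joint): angle of the pawl: 0 on the wheel, 0.6 rad fully off (stop), growing clockwise seen from above. Over-centre spring: below 0.29 rad it snaps back onto the wheel, beyond 0.29 rad it snaps off and stays off; it takes up to about 10 N at the post to start it and 4 N to carry it on.
- drum (a joint): angle of drum and crank: 0 clamped (start), 1.6 rad fully eased back (stop), growing clockwise seen from above. The pawl blocks it while on the wheel. Once free it has drag (about 2 to 3 N at the knob) and stays where it is left; it drives both jaws through racks, 12.5 mm of jaw per rad. Easing it slowly means less than 3 rad/s at all times.
- jar: small glass jar with white lid and yellow label, 65 mm in diameter, 59 mm tall, about 0.16 kg; origin at the centre of its underside, z up. Starts upright on the vise deck between the jaws, its underside 24 mm above the worktop.
- board: wooden board, fixed, 150 (x) x 220 (y) x 22 mm, lying flat against the vise's -x side with parallel axes, its top 2 mm below the deck, a gap of 1.5 mm between. Origin: centre of its underside.
- lemon_1: yellow lemon, 73 mm long, loose bystander on the worktop left of the vise; origin at its underside
- lime_1: green lime, 51 mm long, loose bystander on the worktop left of the vise; origin at its underside
- jigger: brass hourglass jigger, 45 mm in diameter, 91 mm tall, loose bystander left of the vise; origin at the centre of its underside
- jaw_left_face (a point): middle of the foot of the left jaw's rubber face (towards the drum), on the deck: vise frame y = 33.5 mm clamped, 53.5 mm fully open. Jaw 50 mm long in x, 14 mm thick, its top 62 mm above the worktop. The right jaw is its mirror image at -y and moves the opposite way by as much.
Mind the look-alikes: they are no part of the job. What is shaped like the jar but orange or pink is not meant.

How it is judged:
By the outcome, as a careful person would: the job done as asked, in the order asked, and still so for the second after the job is handed in, with the robot touching nothing.
It also fails if it takes over 59 s, if anything falls off the work surface, if the arm or the gripper's body presses on something with over 40 N, if the wrist force passes 120 N, or if a joint passes its speed limit or range.

## Working session

There is one attempt and no reset: what is moved stays moved. The work goes in short steps, Python scripts to look and compute and a tool call to move; the robot and the scene stay as the last step left them, time stands still between calls to the robot, and variables do not carry over. Pictures are saved under pics/ and viewed, at most 10 in all, crops included, and the job is handed in when it is done.

Besides the shell and the picture viewer there is one more tool, called after "Emit:" as name(argument=value, ...), one argument or row to a line, values as JSON. carry_out: Moves the arm, as the interface text tells. Its arguments: {"type":"object","properties":{"motion":{"type":"array"}},"required":["motion"]}

```bash
mkdir -p pics; ls; python3 - <<'E'
from plant import manip
import cv2,numpy as np
s=manip.read_state();print({k:np.round(v,3).tolist() for k,v in s.items()})
for n in("scene","top"):
    c=manip.camera(n);cv2.imwrite(f"pics/{n}0.png",c["color"][:,:,::-1]);print(n,c["intrinsics"].tolist(),np.round(c["T"],4).tolist())
E
```

```text
pics
{'clock': 0.0, 'joint_positions': [-1.306, 0.259, 1.536, -0.0, 1.348, -0.203], 'qvel': [-0.0, -0.0, -0.0, -0.003, 0.0, 0.002], 'effort': [0.001, -43.73, -28.4, 0.072, 0.041, -0.0], 'ee_pos': [0.248, -0.49, 0.218], 'tool_rot': [-3.054, -0.728, 0.0], 'wrist_force': [0.275, 0.411, -0.57], 'wrist_torque': [0.014, -0.01, 0.021], 'finger_force': 0.0, 'grip_width': 0.093}
scene [[473.4912803016055, 0.0, 321.71283435461714], [0.0, 473.4912803016055, 239.25368017797646], [0.0, 0.0, 1.0]] [[-0.8961, -0.2997, 0.3274, 0.1889], [-0.4436, 0.6309, -0.6366, 0.6459], [-0.0158, -0.7157, -0.6982, 0.793], [0.0, 0.0, 0.0, 1.0]]
top [[484.8554249483071, 0.0, 323.86753664298635], [0.0, 484.8554249483071, 237.74444057382084], [0.0, 0.0, 1.0]] [[-0.0283, -0.9939, 0.107, 0.4011], [-0.9994, 0.0304, 0.0183, 0.0193], [-0.0215, -0.1065, -0.9941, 1.2852], [0.0, 0.0, 0.0, 1.0]]
```

View pics/scene0.png

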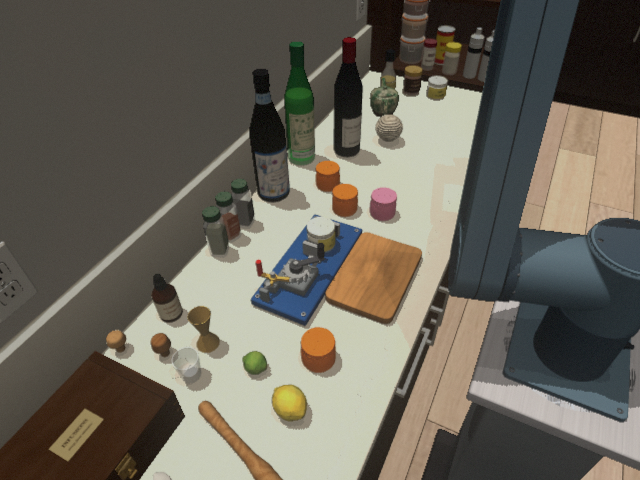

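View pics/top0.png

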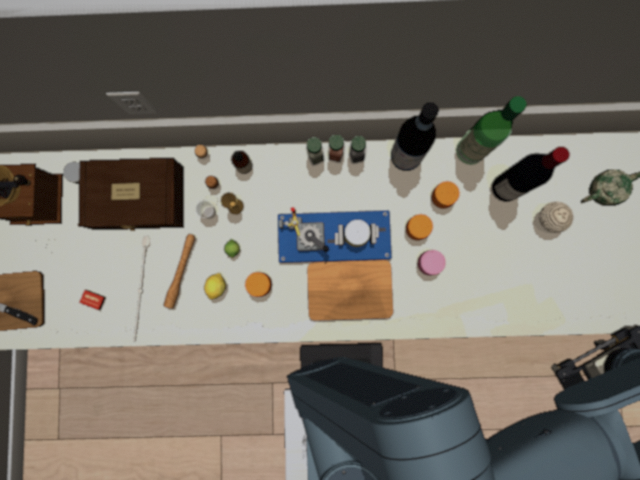

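The scene view shows the white-lidded jar at (320,232) in the vise, with the red post at (259,267), the black knob at (320,249) and the board at (375,275). In the top view the jar is at (357,234), the post at (293,211) and the knob at about (322,248).

Jar candidates in the scene view:
- white lid with yellow label (320,232): chosen
- orange jars (327,175), (345,199), (318,349): rejected
- pink jar (383,204): rejected

Post candidates: the red post (259,267) is chosen. The red bottle cap (349,45) is rejected.

```bash
cat > h.py <<'E'
from plant import manip
import cv2,numpy as np
def ray(c,uv,z):
    d=c["T"][:3,:3]@np.linalg.inv(c["intrinsics"])@np.array([uv[0],uv[1],1.]);o=c["T"][:3,3]
    return o+d*(z-o[2])/d[2]
def proj(c,p):
    q=np.linalg.inv(c["T"])@np.append(p,1);q=c["intrinsics"]@q[:3];return q[:2]/q[2]
def mask(c,lo,hi,box):
    h=cv2.cvtColor(c["color"],cv2.COLOR_RGB2HSV);m=cv2.inRange(h,np.array(lo),np.array(hi))
    r=np.zeros_like(m);x0,y0,x1,y1=box;r[y0:y1,x0:x1]=m[y0:y1,x0:x1];return r
def cen(m):
    ys,xs=np.nonzero(m);return np.array([xs.mean(),ys.mean()]),len(xs)
E
python3 - <<'E'
from h import *
S=manip.camera("scene");T=manip.camera("top")
for n,c,b in(("top",T,(265,200,400,275)),("scene",S,(240,205,375,330))):
    m=mask(c,(100,120,50),(125,255,255),b)
    p=cv2.findNonZero(cv2.morphologyEx(m,cv2.MORPH_OPEN,np.ones((3,3))))[:,0]
    w=np.array([ray(c,q,.024)[:2] for q in p]).astype(np.float32)
    r=cv2.minAreaRect(w);print(n,"deck",r, np.round(cv2.boxPoints(r),4).tolist())
for n,c,b in(("top",T,(300,255,400,325)),("scene",S,(320,225,430,325))):
    m=mask(c,(5,90,80),(22,255,255),b);m=cv2.morphologyEx(m,cv2.MORPH_OPEN,np.ones((5,5)))
    w=np.array([ray(c,q,.022)[:2] for q in cv2.findNonZero(m)[:,0]]).astype(np.float32)
    r=cv2.minAreaRect(w);print(n,"board",r)
for n,c,b in(("top",T,(283,200,303,220)),("scene",S,(250,255,270,280))):
    m=mask(c,(0,150,90),(6,255,255),b)|mask(c,(174,150,90),(180,255,255),b)
    u,k=cen(m);ys,xs=np.nonzero(m);print(n,"post",u,k,ys.min(),ys.max(),xs.min(),xs.max(),ray(c,u,.078))
for n,c,b in(("top",T,(340,215,372,252)),("scene",S,(300,210,340,245))):
    m=mask(c,(0,0,150),(180,60,255),b);u,k=cen(m);print(n,"lid",u,k,ray(c,u,.083))
a=cv2.resize(T["color"][195:330,265:400],(390,390));b=cv2.resize(S["color"][205:335,240:370],(390,390),interpolation=2)
cv2.imwrite("pics/c1.png",np.hstack([a,b])[:,:,::-1])
E
```

```text
top deck ((0.5400107502937317, 0.01641380786895752), (0.12420858442783356, 0.2892417907714844), 0.154921293258667) [[0.47749999165534973, 0.16089999675750732], [0.478300005197525, -0.12839999794960022], [0.6025000214576721, -0.12800000607967377], [0.6017000079154968, 0.16120000183582306]]
scene deck ((0.5406574606895447, 0.020534127950668335), (0.12620770931243896, 0.2930866479873657), 0.27298399806022644) [[0.47690001130104065, 0.16680000722408295], [0.478300005197525, -0.12630000710487366], [0.6044999957084656, -0.1256999969482422], [0.6031000018119812, 0.16740000247955322]]
top board ((0.3999710977077484, -0.020028196275234222), (0.15018920600414276, 0.21645651757717133), 0.2849047780036926)
scene board ((0.4008866846561432, -0.011962227523326874), (0.1500772088766098, 0.22748538851737976), 0.2904497981071472)
top post [292.88888889 210.        ] 9 208 212 292 294 [0.60389995 0.11775278 0.078     ]
scene post [258.55263158 265.65789474] 38 260 275 256 260 [0.60683535 0.11911638 0.078     ]
top lid [355.96705426 231.57170543] 516 [ 0.54361564 -0.03898178  0.083     ]
scene lid [317.93187348 221.64233577] 822 [ 0.5544422  -0.04830472  0.083     ]
```

View pics/c1.png

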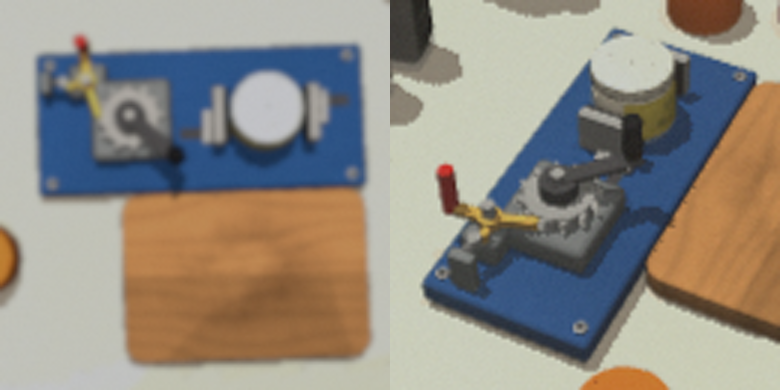

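The crop confirms the choice. In it the white-lidded jar with the yellow label sits between the jaws, and the red post, pawl and crank knob are clear.

The two views agree on a vise origin of about (0.541, -0.0405) with yaw near 0. That puts the post at (0.604, 0.119), the knob at (0.503, 0.0395) and the board centre at about (0.4005, -0.016). The deck measures 0.125 x 0.29 m, as it should.

I'm starting the move with the fingers shut.

Emit:
carry_out(
  motion=[
    [1,0.933,-0.694,0,0,0,-0.702],
    [1,0.933,-0.694,0,0,0,-0.702],
    [1,0.933,-0.694,0,0,0,-0.702],
    [1,0.933,-0.694,0,0,0,-0.702],
    [1,0.933,-0.694,0,0,0,-0.702],
    [1,0.933,-0.694,0,0,0,-0.702],
    [1,0.933,-0.694,0,0,0,-0.702],
    [1,0.933,-0.694,0,0,0,-0.702],
    [1,0.933,-0.694,0,0,0,-0.702],
    [1,0.933,-0.694,0,0,0,-0.702],
  ],
)

```text
clock: 1.03
ee_pos: [0.3784, -0.2298, 0.2187]
tool_rot: [2.215, 2.228, -0.0]
wrist_force: [-0.7, -0.6, -0.1]
grip_width: 0.0308
finger_force: 0.0
```

Emit:
carry_out(
  motion=[
    [1,1,0.5,0,0,0,0],
    [1,1,0.5,0,0,0,0],
    [1,1,0.5,0,0,0,0],
    [1,1,0.5,0,0,0,0],
    [1,1,0.5,0,0,0,0],
    [1,1,0.5,0,0,0,0],
    [1,1,0.5,0,0,0,0],
    [1,1,0.5,0,0,0,0],
    [1,1,0.5,0,0,0,0],
  ],
)

```text
clock: 1.78
ee_pos: [0.5032, 0.0198, 0.2182]
tool_rot: [-2.221, -2.221, 0.001]
wrist_force: [0.4, -0.1, -0.2]
grip_width: 0.0005
finger_force: 0.0
```

Emit:
carry_out(
  motion=[
    [1,0.54,0.4,0,0,0,0],
    [1,0.54,0.4,0,0,0,0],
    [1,0.54,0.4,0,0,0,0],
    [1,0.54,0.4,0,0,0,0],
    [1,0.54,0.4,0.58,0,0,0],
    [1,0.54,0.4,0.58,0,0,0],
    [1,0.54,0.4,0.58,0,0,0],
    [1,0.54,0.4,0.58,0,0,0],
    [1,0.54,0.4,0.58,0,0,0],
    [1,0.54,0.4,0.58,0,0,0],
  ],
)

```text
clock: 2.62
ee_pos: [0.6025, 0.152, 0.0728]
tool_rot: [-2.224, -2.216, 0.004]
wrist_force: [1.0, 0.6, 1.0]
grip_width: 0.0004
finger_force: 0.0
```

Emit:
carry_out(
  motion=[
    [1,-0.03,0,0,0,0,0],
    [1,-0.05,0,0,0,0,0],
    [1,-0.07,0,0,0,0,0],
    [1,-0.08,0,0,0,0,0],
    [1,-0.09,0,0,0,0,0],
  ],
)

```text
clock: 3.03
ee_pos: [0.6047, 0.1329, 0.0759]
tool_rot: [2.223, 2.219, 0.009]
wrist_force: [1.2, 12.4, 4.7]
grip_width: 0.0005
finger_force: 5.7
```

```bash
python3 - <<'E'
from h import *
S=manip.camera("scene")
cv2.imwrite("pics/c2.png",cv2.resize(S["color"][195:325,215:375],(640,520),interpolation=2)[:,:,::-1])
E
```

```text
(no output)
```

View pics/c2.png

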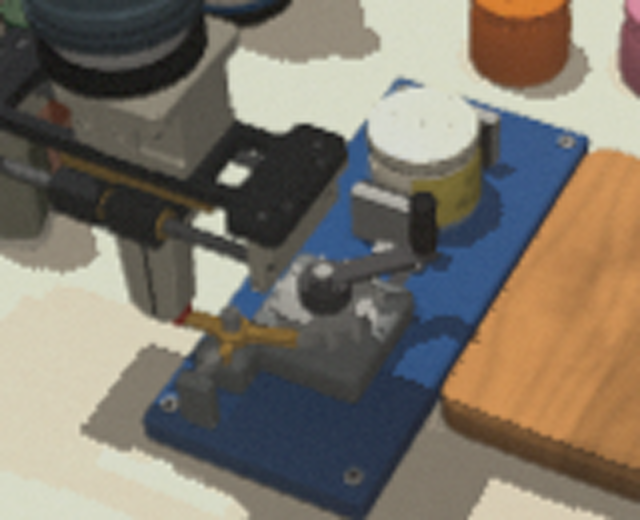

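The crop shows the shut fingers against the post at (183,315), which they partly hide, with the pawl still on the wheel. The 12 N reading matches the expected contact point, so I'll keep pushing.

Emit:
carry_out(
  motion=[
    [1,-0.015,0,0,0,0,0],
    [1,-0.03,0,0,0,0,0],
    [1,-0.045,0,0,0,0,0],
    [1,-0.055,0,0,0,0,0],
    [1,-0.055,0,0,0,0,0],
  ],
)

```text
clock: 3.5
ee_pos: [0.6031, 0.117, 0.0741]
tool_rot: [2.222, 2.22, -0.0]
wrist_force: [-1.2, 0.1, -0.2]
grip_width: 0.0003
finger_force: 0.0
```

```bash
python3 - <<'E'
from h import *
S=manip.camera("scene")
cv2.imwrite("pics/c3.png",cv2.resize(S["color"][225:325,215:335],(480,400),interpolation=2)[:,:,::-1])
E
```

```text
(no output)
```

View pics/c3.png

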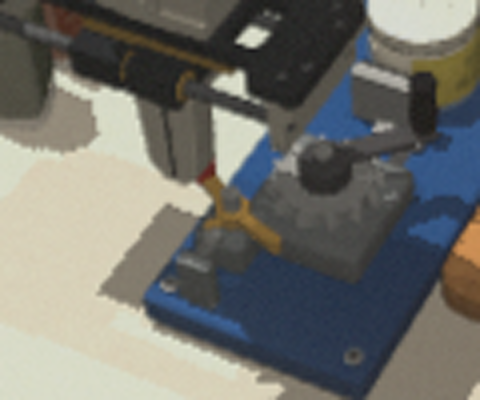

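The pawl has snapped off the wheel: its nose at (275,243) is clear of the teeth, and the force is 0. I'm backing off and going to the -y side of the knob.

Emit:
carry_out(
  motion=[
    [1,0.06,0,0,0,0,0],
    [1,0.06,0,-0.25,0,0,0],
    [1,0.06,0,-0.25,0,0,0],
    [1,-0.43,-0.4,-0.25,0,0,0],
    [1,-0.43,-0.4,-0.25,0,0,0],
    [1,-0.43,-0.4,-0.25,0,0,0],
    [1,-0.43,-0.4,-0.25,0,0,0],
    [1,-0.43,-0.4,-0.25,0,0,0],
    [1,-0.43,-0.4,-0.25,0,0,0],
  ],
)

```text
clock: 4.3
ee_pos: [0.5023, 0.0099, 0.1365]
tool_rot: [-2.225, -2.218, -0.0]
wrist_force: [0.2, 0.6, -0.3]
grip_width: 0.0002
finger_force: 0.0
```

Emit:
carry_out(
  motion=[
    [1,0,0,0.1,0,0,0],
    [1,0,0,0.19,0,0,0],
    [1,0,0,0.19,0,0,0],
  ],
)

```text
clock: 4.55
ee_pos: [0.5011, 0.012, 0.0853]
tool_rot: [-2.217, -2.218, 0.005]
wrist_force: [-1.6, -0.2, 0.2]
grip_width: 0.0004
finger_force: 0.0
```

```bash
python3 - <<'E'
from h import *
S=manip.camera("scene");T=manip.camera("top")
a=cv2.resize(T["color"][195:275,275:355],(400,400));b=cv2.resize(S["color"][215:315,235:335],(400,400),interpolation=2)
cv2.imwrite("pics/c4.png",np.hstack([a,b])[:,:,::-1])
E
```

```text
(no output)
```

View pics/c4.png

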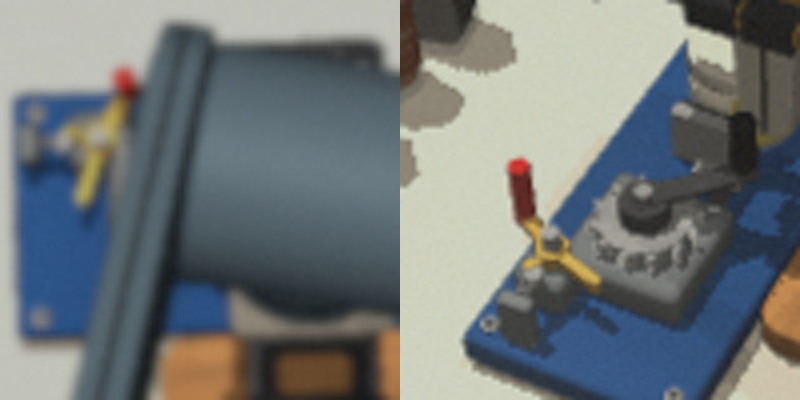

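Both views show the pawl held off, with the fingers on the near side of the knob. I'll ease the crank round at about 1.2 rad/s.

Emit:
carry_out(
  motion=[
    [1,0.035,0,0,0,0,0],
    [1,0.056,0,0,0,0,0],
    [1,0.073,-0.016,0,0,0,0],
    [1,0.09,-0.03,0,0,0,0],
    [1,0.109,-0.041,0,0,0,0],
    [1,0.128,-0.052,0,0,0,0],
    [1,0.149,-0.059,0,0,0,0],
    [1,0.17,-0.065,0,0,0,0],
    [1,0.191,-0.068,0,0,0,0],
    [1,0.213,-0.07,0,0,0,0],
  ],
)

```text
clock: 5.48
ee_pos: [0.4848, 0.0638, 0.0895]
tool_rot: [2.22, 2.222, -0.003]
wrist_force: [-3.2, -3.9, 0.3]
grip_width: 0.0009
finger_force: 1.9
```

Emit:
carry_out(
  motion=[
    [1,0.022,0.001,0,0,0,0],
    [1,0.044,0.004,0,0,0,0],
    [1,0.065,0.01,0,0,0,0],
    [1,0.086,0.016,0,0,0,0],
    [1,0.106,0.026,0,0,0,0],
    [1,0.125,0.037,0,0,0,0],
    [1,0.142,0.05,0,0,0,0],
    [1,0.157,0.063,0,0,0,0],
    [1,0.165,0.068,0,0,0,0],
    [1,0.17,0.07,0,0,0,0],
  ],
)

```text
clock: 6.32
ee_pos: [0.5006, 0.1018, 0.0886]
tool_rot: [2.218, 2.223, -0.017]
wrist_force: [-13.5, -26.5, 11.5]
grip_width: 0.0003
finger_force: 13.2
```

The crank is at its stop: the knob is at y≈0.117 as predicted, and the reaction is 26 N. I'll back off and go above the jar, then check.

Emit:
carry_out(
  motion=[
    [1,-0.03,0,0,0,0,0],
    [1,-0.07,-0.02,0,0,0,0],
    [1,-0.07,-0.02,-0.15,0,0,0],
    [1,-0.07,-0.02,-0.3,0,0,0],
    [-1,-0.58,0.155,-0.3,0,0,0],
    [-1,-0.58,0.155,-0.3,0,0,0],
    [-1,-0.58,0.155,-0.3,0,0,0],
    [-1,-0.58,0.155,-0.3,0,0,0],
    [-1,-0.58,0.155,-0.3,0,0,0],
    [-1,-0.58,0.155,-0.3,0,0,0],
  ],
)

```text
clock: 7.15
ee_pos: [0.5417, -0.0386, 0.1632]
tool_rot: [-2.223, -2.218, -0.001]
wrist_force: [0.7, 0.3, -0.4]
grip_width: 0.0357
finger_force: 0.0
```

```bash
python3 - <<'E'
from h import *
manip.camera("top");S=manip.camera("scene")
s=manip.read_state();print(s["ee_pos"],s["tool_rot"],s["grip_width"])
for nm,p in dict(jarbase=(.541,-.0405,.024),lid=(.541,-.0405,.083),jl=(.541,.013,.024),jr=(.541,-.094,.024)).items():print(nm,(proj(S,p)-[240,190])*4.8)
cv2.imwrite("pics/c5.png",cv2.resize(S["color"][190:310,240:380],None,fx=4.8,fy=4.8,interpolation=2)[:,:,::-1])
E
```

```text
[ 0.54115008 -0.03733708  0.16333092] [-2.21992916e+00 -2.22087542e+00 -5.63740092e-04] 0.043575098507224144
jarbase [394.45785645 261.14572557]
lid [392.52616135 170.54199065]
jl [343.41129471 334.64611601]
jr [442.40879182 192.1026333 ]
```

View pics/c5.png

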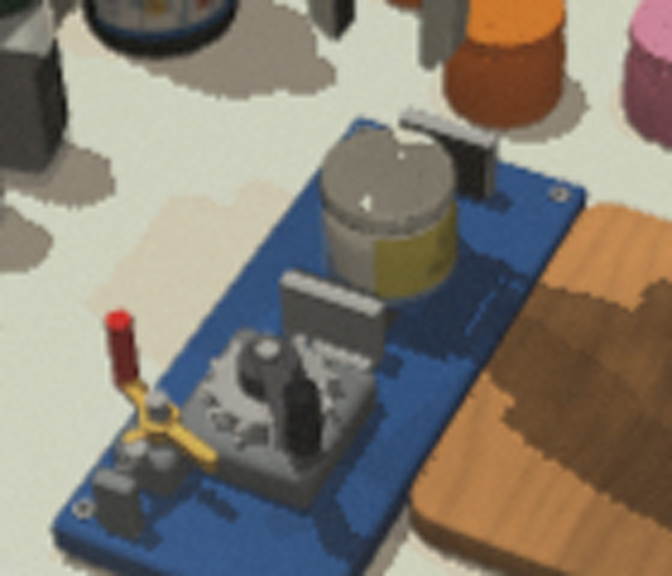

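The crop shows both jaws standing wide open, and the knob at its stop. The jar stands free and upright, with its lid at (389,180), and the pawl is off. I'll finish opening the gripper and descend with the fingers in front of and behind the jar.

Emit:
carry_out(
  motion=[
    [-1,-0.005,0,0,0,0,0],
    [-1,-0.005,0,0,0,0,0],
    [-1,-0.005,0,0,0,0,0],
    [-1,-0.005,0,0,0,0,0],
    [-1,-0.005,0,0,0,0,0],
    [-1,-0.005,0,0,0,0,0],
    [-1,-0.005,0,0,0,0,0],
    [-1,-0.005,0,0,0,0,0],
  ],
)

```text
clock: 7.92
ee_pos: [0.5418, -0.0402, 0.1637]
tool_rot: [2.222, 2.221, 0.0]
wrist_force: [-0.0, 0.3, -0.8]
grip_width: 0.0926
finger_force: 0.0
```

Emit:
carry_out(
  motion=[
    [-1,0,0,0.08,0,0,0],
    [-1,0,0,0.16,0,0,0],
    [-1,0,0,0.24,0,0,0],
    [-1,0,0,0.3,0,0,0],
    [-1,0,0,0.36,0,0,0],
    [-1,0,0,0.42,0,0,0],
    [-1,0,0,0.47,0,0,0],
    [-1,0,0,0.49,0,0,0],
    [-1,0,0,0.49,0,0,0],
  ],
)

```text
clock: 8.67
ee_pos: [0.5409, -0.04, 0.0399]
tool_rot: [-2.22, -2.219, 0.002]
wrist_force: [-0.1, -0.2, -0.2]
grip_width: 0.0933
finger_force: 0.0
```

Emit:
carry_out(
  motion=[
    [1,0,0,0,0,0,0],
    [1,0,0,0,0,0,0],
    [1,0,0,0,0,0,0],
    [1,0,0,0,0,0,0],
    [1,0,0,0,0,0,0],
    [1,0,0,0,0,0,0],
    [1,0,0,0,0,0,0],
    [1,0,0,0,0,0,0],
  ],
)

```text
clock: 9.33
ee_pos: [0.5426, -0.0403, 0.0419]
tool_rot: [2.221, 2.22, 0.002]
wrist_force: [0.8, 0.1, 6.1]
grip_width: 0.0642
finger_force: 30.0
```

Emit:
carry_out(
  motion=[
    [1,0,0,-0.03,0,0,0],
    [1,0,0,-0.07,0,0,0],
    [1,0,0,-0.12,0,0,0],
    [1,0,-0.1,-0.12,0,0,0],
    [1,0,-0.2,-0.12,0,0,0],
    [1,0,-0.3,-0.12,0,0,0],
    [1,0,-0.4,-0.12,0,0,0],
    [1,0,-0.5,-0.12,0,0,0],
    [1,0,-0.57,-0.12,0,0,0],
    [1,0,-0.57,-0.12,0,0,0],
  ],
)

```text
clock: 10.17
ee_pos: [0.3948, -0.039, 0.071]
tool_rot: [-2.219, -2.218, 0.003]
wrist_force: [-0.5, -0.4, -1.4]
grip_width: 0.0638
finger_force: 30.0
```

Emit:
carry_out(
  motion=[
    [1,0,0,0.04,0,0,0],
    [1,0,0,0.08,0,0,0],
    [1,0,0,0.105,0,0,0],
    [1,0,0,0.115,0,0,0],
    [1,0,0,0.122,0,0,0],
    [1,0,0,0.127,0,0,0],
    [1,0,0,0.127,0,0,0],
  ],
)

```text
clock: 10.75
ee_pos: [0.3996, -0.0401, 0.04]
tool_rot: [2.221, 2.221, -0.0]
wrist_force: [-1.9, 1.2, 4.0]
grip_width: 0.0638
finger_force: 30.0
```

The force has turned upward to +4 N, so the jar is seated on the board. Releasing and rising.

Emit:
carry_out(
  motion=[
    [-1,0,0,0,0,0,0],
    [-1,0,0,0,0,0,0],
    [-1,0,0,0,0,0,0],
    [-1,0,0,0,0,0,0],
    [-1,0,0,0,0,0,0],
    [-1,0,0,0,0,0,0],
  ],
)

```text
clock: 11.25
ee_pos: [0.3994, -0.0402, 0.0394]
tool_rot: [2.222, 2.221, 0.0]
wrist_force: [-0.4, 0.8, -0.0]
grip_width: 0.0926
finger_force: 0.0
```

Emit:
carry_out(
  motion=[
    [-1,0,0,-0.08,0,0,0],
    [-1,0,0,-0.2,0,0,0],
    [-1,0,0,-0.35,0,0,0],
    [-1,0,0,-0.5,0,0,0],
    [-1,0,0,-0.65,0,0,0],
    [-1,0,0,-0.8,0,0,0],
    [-1,0,0,-0.8,0,0,0],
    [-1,0,0,-0.8,0,0,0],
  ],
)

```text
clock: 11.92
ee_pos: [0.4006, -0.0406, 0.2414]
tool_rot: [2.218, 2.218, 0.003]
wrist_force: [0.7, -0.4, -0.3]
grip_width: 0.0931
finger_force: 0.0
```

```bash
python3 - <<'E'
from h import *
S=manip.camera("scene");print(manip.read_state()["grip_width"])
cv2.imwrite("pics/c6.png",cv2.resize(S["color"][180:420,180:460],None,fx=2.4,fy=2.4,interpolation=2)[:,:,::-1])
E
```

```text
0.09329577300341373
```

View pics/c6.png

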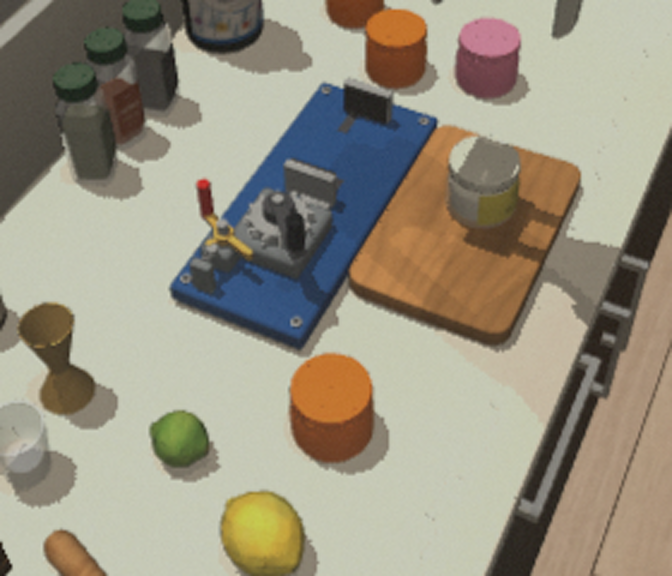

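The jar stands upright at (483,183), wholly on the board. The pawl is off, the jaws are open, and the lemon, lime and jigger haven't been touched. Handing the job in.

```bash
python3 -c "
from plant import manip
print(manip.job_done())"
```

```text
the job is handed in; nothing more can be done
None
```

The job is handed in at about 12 s: the pawl is off and staying off, the crank is eased back to its stop with both jaws open, and the jar stands upright, wholly on the board, with the lemon, lime and jigger untouched.

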